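Load a quarter-milk sample into the cell counter

ROBOT

A 6-joint arm with a two-finger parallel gripper is mounted at the origin on a cart in front of the work surface, level with it; the furniture and walls round the work are solid. World frame = base frame: x ahead of the robot, y to its left, z up, the work surface at z = 0. Lengths are in m, angles in rad, forces in N, time in s.
With the tool pointing down it reaches from about 0.325 to 0.85 m from the base axis. Payload 4.4 kg.
Tool frame: the origin (TCP) lies on the centre line of the jaws, within the pads' length; the fingertips stand 17 mm ahead of it and the grasp point (between the pads) lies 2 mm behind it; z points along the fingers, y is the line along which they close (so a half turn about z gives the same grasp; the last joint's range is limited). The gripper opens to 94 mm and grips with 3 to 60 N. Pads are 16 mm wide; open, the fingers measure 119 mm over their backs; the gripper's body (75 mm by 177 mm) begins 78 mm behind the grasp point.
Start: joints at [1.022, 0.207, 1.542, -0, 1.393, -0.15], TCP at [0.223, 0.53, 0.185] pointing down, gripper open.
Joint ranges: [-2.73, 2.73], [-0.86, 2.22], [0.23, 2.46], [-1.11, 4.25], [0.08, 2.63], [-2.82, 2.82]. Speed limits (rad/s): [2.79, 2.79, 3.14, 3.14, 3.14, 3.14].

INTERFACE

Orientations are given as a unit quaternion [w, x, y, z].
In Python, from plant import env gives the robot as it stands.
- The arm moves only by the tool send_rows, never from a script. Its argument "deltas" is a list of rows, each a list of 7 numbers: the opening, from 0 (shut) to 1 (fully open), then the shift along the tool's x, y, z as a fraction of full scale, then the turn, a rotation vector about the tool's x, y, z as a fraction of full scale. In form: [[gripper, dx, dy, dz, ax, ay, az], ...]. A call has 1 to 20 rows; each row shifts and turns the commanded pose from where the row before left it, along the tool's axes as they then stand; what a row does not reach is not made up. Full scale, the value 1, is 0.05 m for a shift and 0.1 rad for a turn. A row lasts 1/10 s, in which the tool goes at most 50 mm and 8.59 degrees, less where a joint would pass 70% of its speed; a pose out of reach is approached as far as the arm can. A call with a number of a shift or a turn outside -1 to 1 is refused whole. A call with a gripper value outside its range is refused whole. The fingers move at their own pace and stop on an object; the grip force is fixed at half the most. Time passes only in rows, so rows that do not move let the fingers close. It gives the time, the measured TCP pose, the force, the opening and the grip force at its end, in the units of the state.
- env.read_state(): the state, without advancing time (a new reading comes with each control period).
- env.capture(name): name is "side" or "top" or "wrist"; returns the picture (384x512x3 uint8, blue, green, red); there is no depth.
- env.get_calibration(name): a dict with "camera_matrix" (3x3 intrinsics, pixels), "k1" (the pictures are not rectified: a ray, as slopes to the right and down, at radius r is drawn at 1 + k1 r^2 times it, then the intrinsics apply), "position" and "orientation" of the camera in the world. Camera axes: x right, y up, looking along -z (the intrinsics and any distortion apply to the point x, -y, -z); pixel columns grow to the right and rows downward; lengths in m; the calibration is good to about 2 mm. A picture is of the moment at which its call begins: read the wrist's pose just before it. get_calibration takes no time and is no camera call; for the wrist camera it gives the pose at the moment of the call.
- env.finish_job(): hands the job in; it is judged then, once.
The state is a dict: "t": time; "joint_pos": joint angles; "qd": joint speeds; "tau": joint torques, N m; "eef_pos": TCP position; "eef_rot": TCP orientation; "ft_force": force on the tool from outside, world axes, zero at the start; "ft_torque": the same for the moment, N m; "width": opening from 0.0 (shut) to 1.0 (fully open); "finger_force": force on a finger pad.
Only numpy, scipy, OpenCV 4.12 (cv2) and the standard library are available. Lean on these libraries where they do the work, as an engineer would, in place of code of your own. Each camera call takes 0.05 s, during which the arm holds its last target. There are 200 camera calls.

TASK

Test the blue-capped milk sample in the cell counter: press the orange release so the sample tray springs out, then set the blue-capped pot in the tray's round bowl so that it settles upright and centred, and let go of it. Push the tray smoothly home, without slamming it, until it clicks and stays in with the pot still seated. Keep the pot upright all the way and leave the other three pots where they stand in the rack.

Things in the scene. Friction and masses are not known exactly. Their poses are not given: they have to be found in the camera images.
- counter: Milk cell counter, fixed white instrument 190 x 160 mm, 78 mm high, grey display hood on its rear half (to 105 mm). Origin: centre of its underside, on the table. x axis from its front to its back, z up; front face at x = -95 mm. The sample tray's front plate closes an opening in the front, 90 mm wide, z = 8 to 65 mm.
- tray (a joint): How far the tray stands out, m: 0 = home, latched; 0.095 = fully out, along the counter's -x. A spring drives it out (4 N home, 1.6 N out); only the release frees it. To close, push the front plate in: the catch adds a bump in the last 15 mm (7 N in all) and clicks at 0. It can be pushed on to -0.004 and comes back to 0 when let go. Short of the click it springs out again.
- tray_seat (a point): On the axis of the tray's pale grey bowl, where the middle of a seated pot's underside rests, 14 mm above the table; moves with the tray, counter's axes. Bowl 50 mm across, rim 14 mm above this point; inside a slick cone 16 to 41 mm across, wall at 47 degrees, matching the pots: let go a few mm off, one slides in. Tray out: 45 mm before the front face; home: 50 mm behind it, under the roof.
- tray_front (a point): Middle of the place to push on the tray's upright front plate, on its outer face, 50 mm above the table; moves with the tray, counter's axes. White plate with a teal strip, 86 mm wide, 8 mm thick, z = 10 to 64 mm; this face lies 53 mm before the bowl's axis. Home, it stands 3 mm proud of the counter's front.
- release_top (a point): Centre of the top of the orange round release button, 22 mm across, in the right front corner of the counter's top (seen from its front), 87 mm above the table, 9 mm proud. It presses straight down 7 mm (1.2 N to start, 4 N at the bottom) and springs back; pressed 5 mm or more it frees the tray.
- release (a joint): How far the release button is pressed, m: 0 = up, 0.007 = fully down. It also dips and springs back by itself as the tray clicks home.
- rack: Pale blue rack, 130 x 130 mm plate 6 mm thick, fixed, with four bowls like the tray's, 50 mm across and 22 mm high, at x, y = +-37 mm in its frame (74 mm apart: 32 mm between neighbouring caps). Origin: centre of its underside, on the table; z up.
- pot_blue: Milk sample pot with a BLUE screw cap, about 60 g, standing in any of the rack's four bowls. Closed, rigid, white, 46 mm high, body 40 mm and cap 42 mm across; the cap is the upper 13 mm, the lowest 14 mm taper as a bowl-shaped base to a 14 mm flat. Origin: middle of its underside, z up its axis. In a bowl, the upper 32 mm stand above the rim.
- pot_red: Same pot with a red cap, in another of the rack's bowls; origin as for the blue one.
- pot_yellow: Same pot with a yellow cap, in another of the rack's bowls; origin as for the blue one.
- pot_green: Same pot with a green cap, in another of the rack's bowls; origin as for the blue one.
There are look-alikes about, which are no part of the job. Of the things like the pot_blue, leave any that is black or brown; of the rest the larger one is meant.

How it is judged:
By the outcome, as a careful person would: the job done as asked, in the order asked, and still so for the second after the job is handed in, with the robot touching nothing.
It also fails if it takes over 54 s, if anything falls off the work surface, if the arm or the gripper's body presses on something with over 40 N, if the wrist force passes 120 N, or if a joint passes its speed limit or range.

## Working session

There is one attempt and no reset: what is moved stays moved. The work goes in short steps, Python scripts to look and compute and a tool call to move; the robot and the scene stay as the last step left them, time stands still between calls to the robot, and variables do not carry over. Pictures are saved under pics/ and viewed, at most 10 in all, crops included, and the job is handed in when it is done.

Besides the shell and the picture viewer there is one more tool, called after ">>>" as name(argument=value, ...), one argument or row to a line, values as JSON. send_rows: Moves the arm, as the interface text tells. Its arguments: {"type":"object","properties":{"deltas":{"type":"array"}},"required":["deltas"]}

```bash
mkdir -p pics; cat > h.py <<'E'
import numpy as np, cv2
from plant import env
from scipy.spatial.transform import Rotation as R
def cal(n):
    c=env.get_calibration(n); q=c["orientation"]; 
    return dict(K=np.array(c["camera_matrix"]),k=c["k1"],p=np.array(c["position"]),R=R.from_quat(q,scalar_first=True).as_matrix() if np.size(q)==4 else np.array(q))
def ray(c,u,v):
    d=np.array([c["k"],0,0,0.])
    x,y=cv2.undistortPoints(np.array([[[u,v]]],float),c["K"],d)[0,0]
    r=c["R"]@np.array([x,-y,-1]); return c["p"],r/np.linalg.norm(r)
def plane(c,u,v,z):
    p,r=ray(c,u,v); return p+r*(z-p[2])/r[2]
def tri(rs):
    A=sum(np.eye(3)-np.outer(r,r) for p,r in rs); b=sum((np.eye(3)-np.outer(r,r))@p for p,r in rs); return np.linalg.solve(A,b)
def proj(c,P):
    q=c["R"].T@(np.array(P)-c["p"]); x,y=q[0]/-q[2],-q[1]/-q[2]; f=1+c["k"]*(x*x+y*y)
    return (c["K"]@[x*f,y*f,1])[:2]
E
python3 - <<'E'
from h import *
ims=[]
s=env.read_state(); print(s)
for n in ["top","side","wrist"]:
    c=cal(n); print(n,c)
    im=env.capture(n); np.save(f"{n}0.npy",im); cv2.imwrite(f"pics/{n}0.png",im); ims.append(im)
cv2.imwrite("pics/a.png",cv2.resize(ims[0],(800,600)));cv2.imwrite("pics/b.png",cv2.resize(ims[1],(800,600)))
E
```

```text
{'t': 0.0, 'joint_pos': array([ 1.02153295e+00,  2.07434037e-01,  1.54290836e+00, -1.04523748e-05,
        1.39351688e+00, -1.50488234e-01]), 'qd': array([-0.00059316,  0.00141556, -0.00095565,  0.00059574, -0.00112491,
       -0.00077946]), 'tau': array([-8.78389401e-04, -3.70863390e+01, -2.81418943e+01,  6.95806649e-02,
        3.62177775e-02, -1.50168521e-04]), 'eef_pos': array([0.22282913, 0.52915333, 0.18370454]), 'eef_rot': array([-3.83647079e-04,  1.98068036e-01,  9.80187619e-01, -1.06641562e-03]), 'ft_force': array([-0.35436985,  0.24889767,  0.2681499 ]), 'ft_torque': array([-0.01887725, -0.01810613, -0.01267874]), 'finger_force': 0.0, 'width': 1.0012009295488906}
top {'K': array([[425.7866772 ,   0.        , 248.72320117],
       [  0.        , 425.7866772 , 193.00289054],
       [  0.        ,   0.        ,   1.        ]]), 'k': -0.023986223547304803, 'p': array([0.33221313, 0.2713891 , 1.01953075]), 'R': array([[ 0.02534243,  0.9815882 , -0.1893208 ],
       [-0.99958758,  0.02232283, -0.01806542],
       [-0.01350663,  0.18970055,  0.98174909]])}
side {'K': array([[481.09514772,   0.        , 251.27783465],
       [  0.        , 481.09514772, 189.73277824],
       [  0.        ,   0.        ,   1.        ]]), 'k': 0.006396557957665007, 'p': array([ 0.09594516, -0.52285314,  0.55833131]), 'R': array([[ 0.87084858,  0.23325283, -0.43268448],
       [-0.49129973,  0.38486499, -0.78134724],
       [-0.01572634,  0.89301291,  0.44975619]])}
wrist {'K': array([[299.29648604,   0.        , 250.40516773],
       [  0.        , 299.29648604, 190.23401864],
       [  0.        ,   0.        ,   1.        ]]), 'k': -0.0064041410325043156, 'p': array([0.14981765, 0.56036203, 0.38377059]), 'R': array([[ 3.88094235e-01, -8.85961717e-01, -2.53879303e-01],
       [ 9.21619529e-01,  3.72912679e-01,  1.07487570e-01],
       [-5.55061013e-04, -2.75695429e-01,  9.61244881e-01]])}
```

View pics/top0.png

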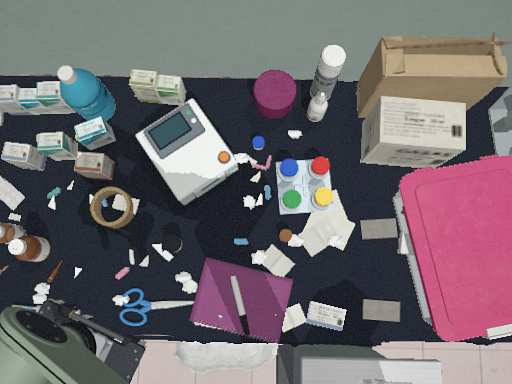

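View pics/side0.png

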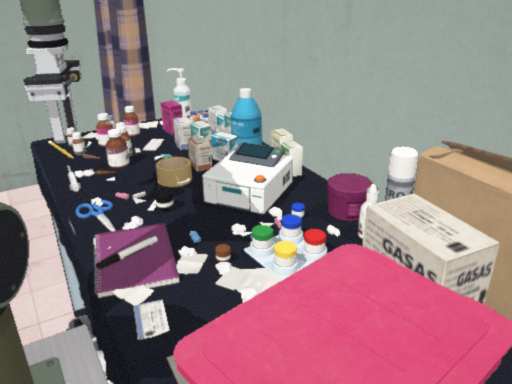

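Candidates for the blue pot in the top view: blue in the rack (289,168), a small blue one outside the rack (258,143), a black one (172,243) and a brown one (286,236). By the description it is the larger one, in the rack at (289,168). I'll check that in a close crop and measure.

```bash
python3 - <<'E'
from h import *
t=cv2.imread("pics/top0.png"); s=cv2.imread("pics/side0.png")
a=cv2.resize(t[90:220,125:345],None,fx=3.6,fy=3.6,interpolation=cv2.INTER_CUBIC)[:468,:790]
cv2.imwrite("pics/c1.png",a)
b=cv2.resize(s[135:285,195:335],None,fx=4,fy=4,interpolation=cv2.INTER_CUBIC); cv2.imwrite("pics/c2.png",b)
C={n:cal(n) for n in("top","side")}; I=dict(top=t,side=s)
def blobs(im,lo,hi,box,n=3):
    h=cv2.cvtColor(im,cv2.COLOR_BGR2HSV); m=cv2.inRange(h,lo,hi); k=np.zeros_like(m); x0,y0,x1,y1=box; k[y0:y1,x0:x1]=m[y0:y1,x0:x1]
    _,_,st,ce=cv2.connectedComponentsWithStats(k); o=np.argsort(-st[1:,4])[:n]+1
    return [(ce[i].round(1).tolist(),st[i].tolist()) for i in o if st[i,4]>15]
bx=dict(top=(130,90,345,220),side=(195,140,335,285))
for nm,lo,hi in [("blue",(105,150,60),(125,255,255)),("red",(172,150,90),(180,255,255)),("red0",(0,190,90),(3,255,255)),("orange",(5,170,120),(16,255,255)),("yellow",(20,150,100),(32,255,255)),("green",(55,120,50),(85,255,255))]:
    for n in C: print(nm,n,blobs(I[n],lo,hi,bx[n]))
E
```

```text
blue top [([288.8, 166.7], [281, 158, 17, 18, 253]), ([258.0, 141.2], [252, 135, 13, 13, 129])]
blue side [([291.0, 221.0], [281, 214, 21, 15, 243]), ([297.8, 206.2], [291, 202, 14, 9, 107])]
red top []
red side []
red0 top []
red0 side [([314.8, 236.2], [305, 229, 21, 15, 251])]
orange top [([223.1, 157.0], [220, 153, 8, 8, 27])]
orange side [([259.5, 178.3], [256, 176, 8, 5, 30])]
yellow top [([319.5, 200.3], [315, 192, 15, 13, 26]), ([330.9, 194.6], [328, 189, 5, 12, 16])]
yellow side [([284.9, 249.5], [275, 242, 21, 16, 272])]
green top [([291.6, 198.3], [283, 190, 18, 18, 242])]
green side [([261.9, 232.1], [251, 225, 23, 15, 270])]
```

View pics/c1.png

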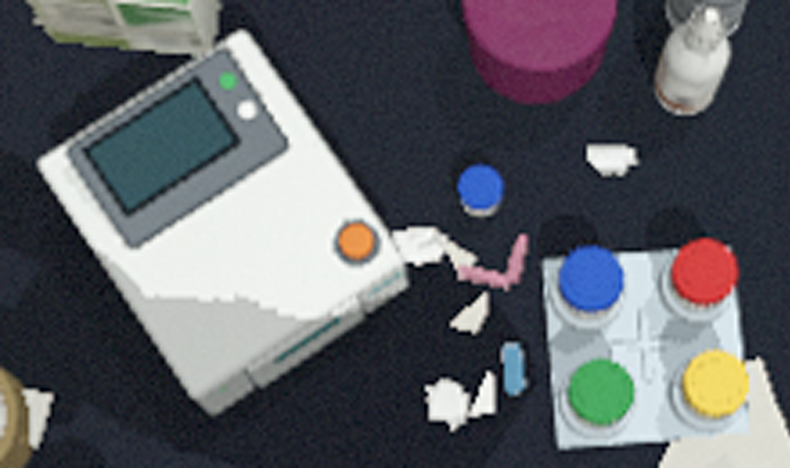

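View pics/c2.png

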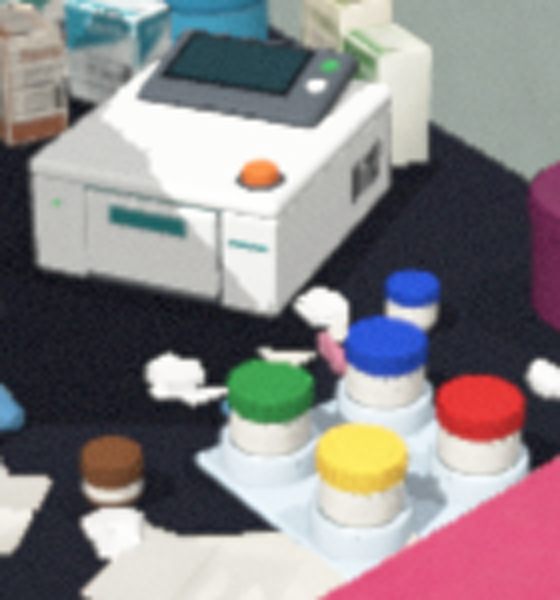

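The crops confirm it: the larger blue-capped pot sits in the rack's rear-left bowl at top px (289,168), and the small blue one stands outside the rack at (258,142). The counter's front faces lower right, with the orange button at top px (223.5,157).

```bash
python3 - <<'E'
from h import *
t=cv2.imread("pics/top0.png"); s=cv2.imread("pics/side0.png")
C={n:cal(n) for n in("top","side")}
T=lambda u,v:ray(C["top"],125+u/3.6-.4,90+v/3.6-.4)
S=lambda u,v:ray(C["side"],195+u/4-.4,135+v/4-.4)
def cent(im,lo,hi,box):
    h=cv2.cvtColor(im,cv2.COLOR_BGR2HSV); m=cv2.inRange(h,lo,hi); x0,y0,x1,y1=box
    M=cv2.moments(m[y0:y1,x0:x1],True); return M["m10"]/M["m00"]+x0,M["m01"]/M["m00"]+y0
print("button tri",tri([T(356,241),S(260,172)]),"top plane .087",plane(C["top"],*cent(t,(4,130,120),(18,255,255),(215,148,233,166)),.087), plane(C["side"],195+260/4-.4,135+170/4-.4,.087))
print("blue cap tri",tri([T(591,277),S(386,334)]), plane(C["top"],125+591/3.6-.4,90+276/3.6-.4,.054),plane(C["side"],195+386/4-.4,135+332/4-.4,.054))
for n,a in dict(red=(704,270),green=(601,391),yellow=(715,382),blue=(591,276),small=(480,187)).items(): print(n,plane(C["top"],125+a[0]/3.6-.4,90+a[1]/3.6-.4,.054))
# counter corners
pr=lambda c,u,v,z:(plane(C["top"],125+u/3.6-.4,90+v/3.6-.4,z) if c=="t" else plane(C["side"],195+u/4-.4,135+v/4-.4,z))
cs=dict(t_rr=pr("t",245,30,.078),t_rl=pr("t",38,160,.078),s_fl=pr("s",32,163,.078),s_fr=pr("s",275,210,.078),s_rr=pr("s",391,92,.078),t_flb=pr("t",213,416,0),t_frb=pr("t",408,288,0),s_flb=pr("s",37,262,0),s_frb=pr("s",275,313,0))
for k,v in cs.items(): print(k,v.round(4))
def ang(a,b): d=cs[b]-cs[a]; return np.degrees(np.arctan2(d[1],d[0])).round(1),np.linalg.norm(d).round(4)
print(ang("s_fr","s_rr"),ang("s_fr","s_fl"),ang("t_rr","t_rl"),ang("t_frb","t_flb"),ang("s_frb","s_flb"))
E
```

```text
button tri [0.59817787 0.34753912 0.08283517] top plane .087 [0.59533526 0.34806087 0.087     ] [0.59743402 0.3422403  0.087     ]
blue cap tri [0.58541368 0.1963421  0.05384298] [0.58411922 0.19724872 0.054     ] [0.58871231 0.19775218 0.054     ]
red [0.58976588 0.12400562 0.054     ]
green [0.50844172 0.19029952 0.054     ]
yellow [0.51595647 0.1174688  0.054     ]
blue [0.58411922 0.19724872 0.054     ]
small [0.64282165 0.27051775 0.054     ]
t_rr [0.7394 0.4269 0.078 ]
t_rl [0.6475 0.5566 0.078 ]
s_fl [0.4966 0.4374 0.078 ]
s_fr [0.5877 0.309  0.078 ]
s_rr [0.7372 0.416  0.078 ]
t_flb [0.4951 0.4473 0.    ]
t_frb [0.587  0.3182 0.    ]
s_flb [0.5042 0.4583 0.    ]
s_frb [0.598 0.327 0.   ]
(np.float64(35.6), np.float64(0.1839)) (np.float64(125.4), np.float64(0.1574)) (np.float64(125.3), np.float64(0.159)) (np.float64(125.4), np.float64(0.1584)) (np.float64(125.5), np.float64(0.1613))
```

>>> send_rows(
  deltas=[
    [0,0,0,0,0,0,-0.6],
    [0,0,0,0,0,0,-1],
    [0,0,0,0,0,0,-1],
    [0,0,0,0,0,0,-1],
    [0,0,0,0,0,0,-1],
    [0,0,0,0,0,0,-1],
    [0,0,0,0,0,0,-1],
    [0,0,0,0,0,0,-1],
    [0,0,0,0,0,0,-1],
    [0,0,0,0,0,0,-1],
    [0,0,0,0,0,0,-0.57],
  ],
)

```text
t: 1.25
eef_pos: [0.2231, 0.5295, 0.1843]
eef_rot: [-0.0, -0.306, 0.952, -0.0]
ft_force: [-0.4, -0.8, -0.8]
width: 0.1
finger_force: 0.0
```

>>> send_rows(
  deltas=[
    [0,-0.15,-0.3,0,0,0,0],
    [0,-0.33,-0.61,0,0,0,0],
    [0,-0.33,-0.61,0,0,0,0],
    [0,-0.33,-0.61,0,0,0,0],
    [0,-0.33,-0.61,0,0,0,0],
    [0,-0.33,-0.61,0,0,0,0],
    [0,-0.33,-0.61,0,0,0,0],
    [0,-0.33,-0.61,0,0,0,0],
    [0,-0.33,-0.61,0,0,0,0],
    [0,-0.33,-0.61,0,0,0,0],
    [0,-0.33,-0.61,0,0,0,0],
    [0,-0.33,-0.61,0,0,0,0],
    [0,-0.15,-0.3,0,0,0,0],
    [0,0,0,0,0,0,0],
  ],
)

```text
t: 2.65
eef_pos: [0.5971, 0.3436, 0.1841]
eef_rot: [-0.0, -0.302, 0.953, -0.0]
ft_force: [0.4, 0.8, -1.2]
width: 0.006
finger_force: 0.0
```

```bash
cat >> h.py <<'E'
def tool(P,s=None):
    s=s or env.read_state(); M=R.from_quat(s["eef_rot"],scalar_first=True).as_matrix()
    return (M.T@(np.array(P)-s["eef_pos"])).round(4)
def pose(): 
    s=env.read_state(); M=R.from_quat(s["eef_rot"],scalar_first=True).as_matrix()
    print("t",round(s["t"],2),"pos",s["eef_pos"].round(4),"x",M[:,0].round(3),"yaw",np.degrees(np.arctan2(M[1,0],M[0,0])).round(2),"z",M[:,2].round(3),"F",s["ft_force"].round(1),"w",round(s["width"],3),"ff",round(float(s["finger_force"]),1))
E
python3 - <<'E'
from h import *
pose(); c=cal("wrist"); im=env.capture("wrist"); cv2.imwrite("pics/w1.png",im)
import pickle; pickle.dump(c,open("w1.pkl","wb"))
print(proj(c,[.597,.3465,.087]), env.read_state()["joint_pos"].round(2))
E
```

```text
t 2.65 pos [0.5971 0.3436 0.1841] x [-0.817 -0.576  0.001] yaw -144.83 z [-0.001 -0.001 -1.   ] F [ 0.4  0.8 -1.2] w 0.006 ff 0.0
[253.40977863 186.56845597] [ 0.4   0.45  1.23  0.    1.47 -1.79]
```

View pics/w1.png

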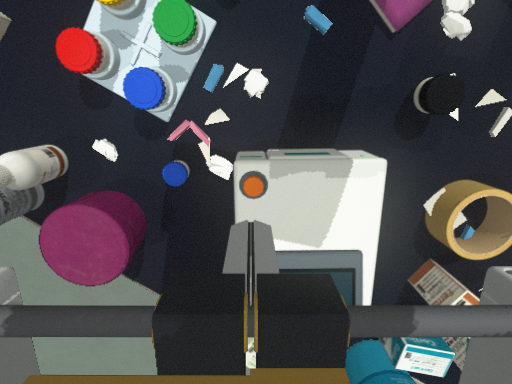

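```bash
python3 - <<'E'
from h import *
import pickle
c=pickle.load(open("w1.pkl","rb")); im=cv2.imread("pics/w1.png"); t=cal("top"); ti=cv2.imread("pics/top0.png")
def cent(im,lo,hi,box):
    h=cv2.cvtColor(im,cv2.COLOR_BGR2HSV); m=cv2.inRange(h,lo,hi); x0,y0,x1,y1=box
    cs=max(cv2.findContours(m[y0:y1,x0:x1],cv2.RETR_EXTERNAL,cv2.CHAIN_APPROX_NONE)[0],key=cv2.contourArea)
    (u,v),r=cv2.minEnclosingCircle(cs); M=cv2.moments(cs); return (M["m10"]/M["m00"]+x0,M["m01"]/M["m00"]+y0),r
ow,r=cent(im,(3,130,120),(18,255,255),(235,170,275,200)); ot,_=cent(ti,(3,120,120),(18,255,255),(215,148,233,166)); print("btn",ow,r,tri([ray(c,*ow),ray(t,*ot)]),plane(c,*ow,.087),"delta tool",tool(plane(c,*ow,.087)))
bl=((105,130,50),(125,255,255))
bw,r=cent(im,*bl,(110,60,180,115)); bt,_=cent(ti,*bl,(275,150,305,185)); print("blue",bw,r,bt,tri([ray(c,*bw),ray(t,*bt)]),plane(c,*bw,.05),plane(t,*bt,.052))
print("front corners",[plane(c,u,v,.078).round(4) for u,v in((236,158),(385,158))])
g=cv2.cvtColor(im,cv2.COLOR_BGR2GRAY); 
for u in (245,270,300,330,360,375): print(u,g[145:168,u])
E
```

```text
btn (253.0, 185.93949044585986) 10.364812850952148 [0.60287734 0.3504617  0.05908071] [0.59669567 0.34576735 0.087     ] delta tool [-0.0016 -0.0001  0.0972]
blue (143.58580246913579, 88.14888888888889) 22.41385841369629 (288.74710144927536, 166.75434782608696) [0.58251794 0.1973604  0.05692414] [0.58391237 0.19508005 0.05      ] [0.58346306 0.19713235 0.052     ]
front corners [array([0.5844, 0.3156, 0.078 ]), array([0.4956, 0.4415, 0.078 ])]
245 [ 50  48  53  48  45  52  97 134 135 137 130 105 123 136 139 158 178 189
 195 202 208 213 209]
270 [ 46  49  44  64 121 161 137 133 134 134 136 146 164 163 149 161 168 178
 175 173 171 176 184]
300 [ 38  35  36  67 119 135 135 121  65  88 136 165 175 170 154 159 170 169
 173 174 172 174 177]
330 [ 38  39  43  82 133 135 137 139 128 115 150 170 171 158 156 161 169 170
 174 174 174 175 176]
360 [ 48  51  52  52  83 154 196 194 196 190 165 177 195 212 234 242 243 241
 240 239 238 238 240]
375 [ 47  46  47  52  49  51  51  48  49  55  99 174 199 219 235 244 243 241
 240 237 237 238 239]
```

```bash
python3 - <<'E'
import cv2
im=cv2.imread("pics/w1.png"); cv2.imwrite("pics/w1c.png",cv2.resize(im[140:210,225:395],None,fx=4.6,fy=4.6,interpolation=cv2.INTER_CUBIC))
E
```

```text
(no output)
```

View pics/w1c.png

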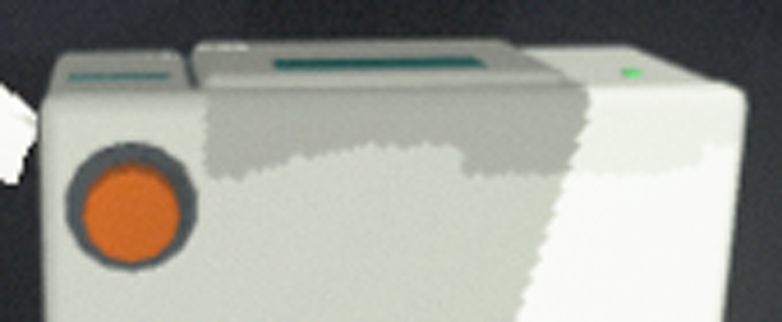

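The wrist view puts the button at (253,186), right under the fingertips. The counter's front edge lies along v≈158 from u=236 to 385, parallel to the tool's y axis. Next I press the button.

>>> send_rows(
  deltas=[
    [0,-0.03,0,0.4,0,0,0],
    [0,0,0,0.5,0,0,0],
    [0,0,0,0.4,0,0,0],
    [0,0,0,0.2,0,0,0],
    [0,0,0,0.1,0,0,0],
    [0,0,0,0.1,0,0,0],
    [0,0,0,0.03,0,0,0],
    [0,0,0,0,0,0,0],
    [0,0,0,0,0,0,0],
  ],
)

```text
t: 3.6
eef_pos: [0.5971, 0.347, 0.0993]
eef_rot: [0.001, -0.304, 0.953, 0.0]
ft_force: [-0.1, -0.4, 1.0]
width: 0.004
finger_force: 0.0
```

```bash
python3 - <<'E'
from h import *
pose()
im=env.capture("side"); cv2.imwrite("pics/s2.png",im)
d=cv2.absdiff(im,cv2.imread("pics/side0.png")).max(2)[170:225,190:275]; print((d>60).sum())
E
```

```text
t 3.6 pos [0.5971 0.347  0.0993] x [-0.815 -0.579 -0.002] yaw -144.59 z [ 0.001  0.001 -1.   ] F [-0.1 -0.4  1. ] w 0.004 ff 0.0
273
```

>>> send_rows(
  deltas=[
    [0,0,0,0.03,0,0,0],
    [0,0,0,0.03,0,0,0],
    [0,0,0,0,0,0,0],
    [0,0,0,0,0,0,0],
  ],
)

```text
t: 4.05
eef_pos: [0.5964, 0.3467, 0.0952]
eef_rot: [-0.0, -0.304, 0.953, -0.0]
ft_force: [0.5, 0.2, -0.7]
width: 0.005
finger_force: 0.0
```

```bash
python3 - <<'E'
from h import *
pose()
im=env.capture("side"); cv2.imwrite("pics/s3.png",im)
d=cv2.absdiff(im,cv2.imread("pics/s2.png")).max(2)[170:235,190:275]; print((d>60).sum())
h=cv2.cvtColor(im,cv2.COLOR_BGR2HSV); m=cv2.inRange(h,(80,90,50),(95,255,200))[150:240,190:300]; print([ (c+[190,150]).round(1).tolist()+[int(s[4])] for c,s in zip(*cv2.connectedComponentsWithStats(m)[:1:-1]) if 8<s[4]<400])
E
```

```text
t 4.05 pos [0.5964 0.3467 0.0952] x [-0.815 -0.58   0.   ] yaw -144.58 z [-0. -0. -1.] F [ 0.5  0.2 -0.7] w 0.005 ff 0.0
0
[[231.4, 189.9, 61]]
```

```bash
python3 - <<'E'
from h import *
im=cv2.imread("pics/s3.png"); w=env.capture("wrist"); 
a=cv2.resize(im[130:220,195:315],None,fx=3.3,fy=4.4*.75,interpolation=cv2.INTER_CUBIC); b=w[100:397,130:390]
b=b[:a.shape[0]]; H=min(a.shape[0],b.shape[0]); cv2.imwrite("pics/m3.png",np.hstack([a[:H],b[:H]]))
E
```

```text
(no output)
```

View pics/m3.png

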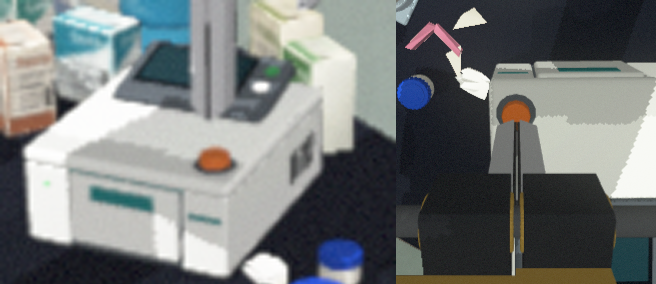

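```bash
python3 - <<'E'
from h import *
s=env.read_state(); p=s["eef_pos"]; c=cal("side"); w=cal("wrist"); t=cal("top")
for dz in (-.017,0,.01,.02): print(dz,proj(c,p+[0,0,dz]),proj(w,p+[0,0,dz]))
print(ray(c,259,166),tri([ray(c,259,166),ray(w,251,223)]))
# button: side & wrist & top rays
im=cv2.imread("pics/s3.png");h=cv2.cvtColor(im,cv2.COLOR_BGR2HSV); m=cv2.inRange(h,(3,130,100),(18,255,255)); 
M=cv2.moments(m[165:190,245:275],True); u,v=M["m10"]/M["m00"]+245,M["m01"]/M["m00"]+165; print(u,v)
import pickle; w1=pickle.load(open("w1.pkl","rb"))
a,b,d=ray(w1,253,185.9),ray(c,u,v-.5),ray(t,223.2,157)
print("ws",tri([a,b]),"ts",tri([d,b]),"all",tri([a,b,d]))
for k in(.087,): print(plane(c,u,v-.5,k),plane(t,223.2,157,k),plane(w1,253,185.9,k))
E
```

```text
-0.017 [258.29283979 179.8722075 ] [251.33640516 212.02985978]
0 [258.22497052 173.18997635] [251.4251318  220.27036973]
0.01 [258.18461439 169.2157961 ] [251.4839309  225.73169843]
0.02 [258.14393256 165.20892354] [251.54851377 231.7305474 ]
(array([ 0.09594516, -0.52285314,  0.55833131]), array([ 0.45755352,  0.79138264, -0.40541126])) [0.59374257 0.34218693 0.11521772]
259.6521739130435 178.08695652173913
ws [0.59833489 0.34576849 0.08394583] ts [0.59778335 0.34791885 0.08263078] all [0.59755648 0.34720704 0.08293238]
[0.59621549 0.33991943 0.087     ] [0.59395139 0.34859734 0.087     ] [0.59666133 0.34574301 0.087     ]
```

>>> send_rows(
  deltas=[
    [0,0,0,0.1,0,0,0],
    [0,0,0,0.06,0,0,0],
    [0,0,0,0,0,0,0],
  ],
)

```text
t: 4.45
eef_pos: [0.5957, 0.3465, 0.0862]
eef_rot: [-0.001, -0.304, 0.953, -0.0]
ft_force: [0.7, 0.4, -0.7]
width: 0.004
finger_force: 0.0
```

```bash
python3 - <<'E'
from h import *
pose()
im=env.capture("side"); w=env.capture("wrist"); cv2.imwrite("pics/s4.png",im)
a=cv2.resize(im[130:220,195:315],None,fx=3.3,fy=3.3,interpolation=cv2.INTER_CUBIC); b=w[100:,130:390][:a.shape[0]]; cv2.imwrite("pics/m4.png",np.hstack([a[:len(b)],b]))
E
```

```text
t 4.45 pos [0.5957 0.3465 0.0862] x [-0.815 -0.58   0.002] yaw -144.58 z [-0.002 -0.001 -1.   ] F [ 0.7  0.4 -0.7] w 0.004 ff 0.0
```

View pics/m4.png

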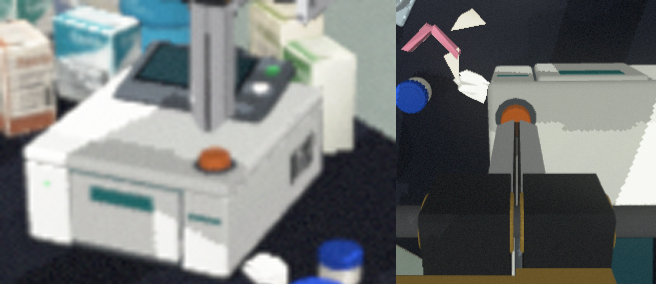

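>>> send_rows(
  deltas=[
    [0,-0.02,0,0.1,0,0,0],
    [0,0,0,0.1,0,0,0],
    [0,0,0,0,0,0,0],
  ],
)

```text
t: 4.85
eef_pos: [0.5964, 0.347, 0.076]
eef_rot: [-0.001, -0.304, 0.953, -0.0]
ft_force: [0.0, -0.2, -0.2]
width: 0.005
finger_force: 0.0
```

>>> send_rows(
  deltas=[
    [0,0,0,0.06,0,0,0],
    [0,0,0,0,0,0,0],
  ],
)

```text
t: 5.05
eef_pos: [0.597, 0.3472, 0.0738]
eef_rot: [-0.0, -0.304, 0.953, -0.0]
ft_force: [0.0, 0.7, -0.6]
width: 0.005
finger_force: 0.0
```

```bash
python3 - <<'E'
from h import *
pose()
im=env.capture("side"); w=env.capture("wrist"); cv2.imwrite("pics/s5.png",im)
a=cv2.resize(im[130:220,195:315],None,fx=3.3,fy=3.3,interpolation=cv2.INTER_CUBIC); b=w[100:,130:390][:a.shape[0]]; cv2.imwrite("pics/m5.png",np.hstack([a[:len(b)],b]))
E
```

```text
t 5.05 pos [0.597  0.3472 0.0738] x [-0.815 -0.58   0.001] yaw -144.58 z [-0.001 -0.    -1.   ] F [ 0.   0.7 -0.6] w 0.005 ff 0.0
```

```bash
cat >> h.py <<'E'
def tipside(f):
    d=cv2.absdiff(cv2.imread(f),cv2.imread("pics/side0.png")).max(2)[100:200,225:300]>25
    d=cv2.morphologyEx(d.astype(np.uint8),cv2.MORPH_OPEN,np.ones((2,2)))
    for v in range(30,100,2):
        u=np.where(d[v])[0]
        if len(u): print(v+100,u.min()+225,u.max()+225,len(u),end=" | ")
    print()
E
python3 - <<'E'
from h import *
tipside("pics/s3.png");tipside("pics/s5.png")
p=env.read_state()["eef_pos"]; c=cal("side"); print([proj(c,p+[0,0,z]).round(1).tolist() for z in (-.017,0,.02)])
E
```

```text
130 253 288 13 | 132 253 288 16 | 134 253 267 13 | 136 253 267 13 | 138 253 267 13 | 140 225 267 17 | 142 225 267 17 | 144 225 266 18 | 146 225 267 20 | 148 225 267 20 | 150 225 267 20 | 152 225 282 31 | 154 225 280 29 | 156 225 267 18 | 158 254 292 23 | 160 254 291 28 | 162 245 289 26 | 164 243 287 34 | 166 240 285 39 | 168 235 283 49 | 170 225 281 53 | 172 225 279 52 | 174 225 277 53 | 176 225 275 51 | 178 225 273 49 | 180 232 271 37 | 182 236 269 34 | 184 238 267 30 | 186 241 265 25 | 188 241 264 23 | 190 242 263 21 | 192 244 264 20 | 194 245 264 19 | 196 243 264 19 | 198 242 264 21 | 
130 225 299 50 | 132 244 291 34 | 134 245 292 45 | 136 249 293 38 | 138 253 293 17 | 140 225 292 20 | 142 225 290 22 | 144 225 266 18 | 146 225 267 20 | 148 225 267 20 | 150 225 267 20 | 152 225 281 23 | 154 225 281 31 | 156 225 279 28 | 158 254 292 26 | 160 246 291 26 | 162 244 289 32 | 164 243 287 31 | 166 239 285 37 | 168 235 283 49 | 170 225 281 52 | 172 225 279 52 | 174 225 277 51 | 176 225 275 51 | 178 225 273 49 | 180 232 271 38 | 182 236 271 36 | 184 238 269 32 | 186 241 267 27 | 188 241 265 25 | 190 242 264 22 | 192 244 265 21 | 194 242 264 21 | 196 242 264 19 | 198 242 264 20 | 
[[258.5, 187.8], [258.5, 181.3], [258.4, 173.4]]
```

>>> send_rows(
  deltas=[
    [0,0,0,0.08,0,0,0],
    [0,0,0,0,0,0,0],
  ],
)

```text
t: 5.35
eef_pos: [0.5969, 0.3472, 0.0698]
eef_rot: [-0.0, -0.304, 0.953, -0.0]
ft_force: [0.2, -0.6, -0.3]
width: 0.003
finger_force: 0.0
```

>>> send_rows(
  deltas=[
    [0,0,0,0.06,0,0,0],
    [0,0,0,0,0,0,0],
  ],
)

```text
t: 5.55
eef_pos: [0.5973, 0.3473, 0.0671]
eef_rot: [0.0, -0.304, 0.953, -0.0]
ft_force: [-0.4, 0.3, 1.0]
width: 0.005
finger_force: 0.4
```

>>> send_rows(
  deltas=[
    [0,0,0,0.05,0,0,0],
    [0,0,0,0.04,0,0,0],
    [0,0,0,0,0,0,0],
  ],
)

```text
t: 5.85
eef_pos: [0.5972, 0.3473, 0.0624]
eef_rot: [-0.0, -0.304, 0.953, 0.0]
ft_force: [-0.9, -0.3, -0.3]
width: 0.001
finger_force: 0.0
```

```bash
python3 - <<'E'
from h import *
pose()
im=env.capture("side"); cv2.imwrite("pics/s6.png",im)
h=cv2.cvtColor(im,cv2.COLOR_BGR2HSV); m=cv2.inRange(h,(80,90,50),(95,255,200))[150:260,150:300]; print([ (c+[150,150]).round(1).tolist()+[int(s[4])] for c,s in zip(*cv2.connectedComponentsWithStats(m)[:1:-1]) if 8<s[4]<400])
E
```

```text
t 5.85 pos [0.5972 0.3473 0.0624] x [-0.815 -0.58   0.   ] yaw -144.58 z [-0. -0. -1.] F [-0.9 -0.3 -0.3] w 0.001 ff 0.0
[[166.5, 154.8, 18], [230.7, 190.3, 58]]
```

```bash
python3 - <<'E'
from h import *
im=cv2.imread("pics/s6.png"); w=env.capture("wrist"); cv2.imwrite("pics/w6.png",w)
a=cv2.resize(im[115:220,205:295],None,fx=5,fy=5,interpolation=cv2.INTER_CUBIC); b=cv2.resize(w[130:305,190:350],None,fx=2.1,fy=3)[:525]
cv2.imwrite("pics/m6.png",np.hstack([a,b]))
E
```

```text
(no output)
```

View pics/m6.png

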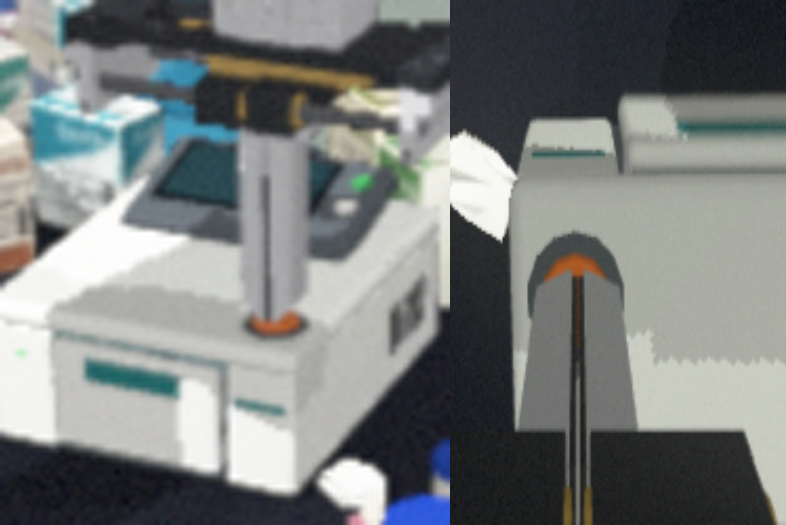

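>>> send_rows(
  deltas=[
    [0,0.06,0,0,0,0,0],
    [0,0,0,0.05,0,0,0],
    [0,0,0,0.03,0,0,0],
    [0,0,0,0,0,0,0],
  ],
)

```text
t: 6.35
eef_pos: [0.5957, 0.3461, 0.0601]
eef_rot: [0.001, -0.304, 0.953, 0.0]
ft_force: [0.1, -0.1, 4.7]
width: 0.005
finger_force: 2.5
```

>>> send_rows(
  deltas=[
    [0,0,0,0.04,0,0,0],
    [0,0,0,0,0,0,0],
  ],
)

```text
t: 6.55
eef_pos: [0.5959, 0.346, 0.0598]
eef_rot: [0.001, -0.304, 0.953, -0.0]
ft_force: [-2.9, -1.7, 11.2]
width: 0.006
finger_force: 5.7
```

```bash
cat >> h.py <<'E'
def teal(f):
    im=env.capture("side"); cv2.imwrite(f,im)
    h=cv2.cvtColor(im,cv2.COLOR_BGR2HSV); m=cv2.inRange(h,(80,90,50),(95,255,200))[150:260,150:300]; print([ (c+[150,150]).round(1).tolist()+[int(s[4])] for c,s in zip(*cv2.connectedComponentsWithStats(m)[:1:-1]) if 8<s[4]<400])
E
python3 -c "
from h import *
pose(); teal('pics/s7.png')"
```

```text
t 6.55 pos [0.5959 0.346  0.0598] x [-0.815 -0.58  -0.002] yaw -144.58 z [ 0.002  0.001 -1.   ] F [-2.9 -1.7 11.2] w 0.006 ff 5.7
[[166.5, 154.7, 20], [211.7, 208.1, 66]]
```

The release bottomed out at 11 N and the tray came out: its teal strip moved to side px (212,208). I'll lift, move over the blue pot and open.

>>> send_rows(
  deltas=[
    [0,0,0,-0.3,0,0,0],
    [0,0,0,-0.6,0,0,0],
    [0,0,0,-0.7,0,0,0],
    [0,0,0,-0.5,0,0,0],
    [0.3,0.16,-0.19,-0.1,0,0,0],
    [0.7,0.32,-0.38,0,0,0,0],
    [1,0.32,-0.38,0,0,0,0],
    [1,0.32,-0.38,0,0,0,0],
    [1,0.32,-0.38,0,0,0,0],
    [1,0.32,-0.38,0,0,0,0],
    [1,0.16,-0.19,0,0,0,0],
    [1,0,0,0,0,0,0],
    [1,0,0,0,0,0,0],
  ],
)

```text
t: 7.9
eef_pos: [0.5823, 0.1972, 0.1662]
eef_rot: [-0.001, -0.304, 0.953, 0.0]
ft_force: [-0.2, 0.3, -0.1]
width: 0.736
finger_force: 0.0
```

```bash
python3 - <<'E'
from h import *
import pickle
pose(); c=cal("wrist"); im=env.capture("wrist"); cv2.imwrite("pics/w8.png",im); pickle.dump(c,open("w8.pkl","wb"))
h=cv2.cvtColor(im,cv2.COLOR_BGR2HSV)
def cc(lo,hi):
    _,_,st,ce=cv2.connectedComponentsWithStats(cv2.inRange(h,lo,hi)); return [(ce[i].round(1).tolist(),st[i].tolist()) for i in range(1,len(st)) if st[i,4]>150]
for n,lo,hi in (("blue",(105,130,50),(125,255,255)),("green",(55,120,50),(85,255,255)),("red",(0,180,60),(4,255,255)),("yel",(20,150,80),(32,255,255))): print(n,cc(lo,hi))
p=env.read_state()["eef_pos"]; M=R.from_quat(env.read_state()["eef_rot"],scalar_first=True).as_matrix()
for z in(-.02,0,.017):
  print(z,[proj(c,p+M@[x,s*.047,z]).round(0).tolist() for s in(-1,1) for x in (0,.008)])
# finger tips: differences constant between start wrist picture & this one
a=cv2.imread("pics/wrist0.png"); d=cv2.absdiff(a,im).max(2); m=((d<14)).astype(np.uint8); m=cv2.morphologyEx(m,cv2.MORPH_OPEN,np.ones((5,5))); m=((m>0)&(im.max(2)>75)).astype(np.uint8)
_,l,st,ce=cv2.connectedComponentsWithStats(m)
print([(ce[i].round(0).tolist(),st[i].tolist()) for i in range(1,len(st)) if st[i,4]>120])
E
```

```text
t 7.9 pos [0.5823 0.1972 0.1662] x [-0.815 -0.579  0.001] yaw -144.61 z [-0.001  0.    -1.   ] F [-0.2  0.3 -0.1] w 0.736 ff 0.0
blue [([247.8, 181.0], [229, 161, 39, 40, 1217]), ([264.9, 252.8], [253, 241, 25, 24, 480])]
green [([284.0, 120.2], [263, 99, 43, 43, 1348])]
red [([187.0, 146.3], [167, 127, 41, 41, 1248])]
yel [([220.3, 82.0], [199, 60, 44, 45, 1493]), ([116.5, 306.0], [107, 292, 24, 33, 266]), ([388.1, 333.2], [375, 300, 21, 52, 384]), ([112.8, 340.2], [105, 326, 21, 27, 321]), ([357.0, 377.7], [172, 368, 323, 16, 3174])]
-0.02 [[180.0, 233.0], [179.0, 221.0], [324.0, 232.0], [325.0, 221.0]]
0 [[186.0, 221.0], [186.0, 210.0], [318.0, 221.0], [318.0, 210.0]]
0.017 [[191.0, 213.0], [190.0, 203.0], [313.0, 213.0], [313.0, 203.0]]
[([213.0, 7.0], [197, 0, 39, 20, 477]), ([389.0, 10.0], [381, 6, 18, 10, 135]), ([251.0, 32.0], [236, 8, 35, 42, 1031]), ([162.0, 313.0], [120, 307, 90, 13, 920])]
```

```bash
python3 - <<'E'
from h import *
im=env.capture("wrist"); cv2.imwrite("pics/w9.png",im); pose()
g=cv2.cvtColor(im,cv2.COLOR_BGR2GRAY)
print("     ",*range(140,368,8))
for v in range(196,280,5): print(v,*[f"{x:3d}" for x in g[v,140:368:8]])
E
```

```text
t 8.0 pos [0.5825 0.198  0.1665] x [-0.814 -0.58   0.   ] yaw -144.52 z [-0.  0. -1.] F [ 0.8  0.3 -1. ] w 0.819 ff 0.0
      140 148 156 164 172 180 188 196 204 212 220 228 236 244 252 260 268 276 284 292 300 308 316 324 332 340 348 356 364
196  36  42  46  44  42  42  44  46  44  45  47  39  50  89  66  41  42  39  45  43 235 234 131  49  46  42  37  72  79
201  41  41  42  41  36  44  41  43  44  39  45  41  36  37  36  39  95 151  35  46 233  45  46  47  43  41  39  97  79
206  40  40  38  40  44  43  41  47  44  44  45  36  31  40  35  36 145  38 171  37  38  49  44  45  44  46  35 100  78
211  43  40  38  37  44  42  41  44  44  43  40  36  37  35  36 127 146  37 164  72  41  39  43  49  46  32  34 104  81
216  42  40  42  37  39  47  86  44  44  43  41  42  43  29  34 173  39  37  35 166  38  35  40  37  45  32  32 115  80
221 183  43  38  45  40  60 164 249  43  41  44  42  35  34  31  33  38  35  77 230  40  43  78  37  37  37  33 114  67
226 112 167  39  42 141 168 153 250 107  43  40  42  30  32  31  35  33  37  38 235  36  34 119 117  40  35  38 122  71
231 110  62  38  4
[... 481 characters left out ...]
 171  36  34  44  41  36  37  26  27  36  29  64  64  52  37  31  40 237  34  86 118 116 150 152 155
256 128  37 168 167 165  34  34  41  40  36  31  28  22  34  26  60  59  40  31  32  35  34  26  32 119 117 122 197 197
261  97  92 168 167 101  37  34  36  35  37  26  26  24  26  30  59  58  32  25  28  36  37  32  32 117 115 117 191 202
266  36 167 167 169  43  38  42  53  54  37  22  25  25  31  29  26  28  31  31  34  35  41  31  33  97 116 119  94  78
271  44 169 169 167  35  34  43  56  53  42  25  23  23  30  31  27  29  30  35  33  32  27  34  33  32 120 117 118  72
276 167 167 168 116  37  34  42  53  55  41  40  27  24  27  25  31  31  34  31  32  26  32  33  31  29 117 116 118 122
```

```bash
python3 - <<'E'
from h import *
import pickle
w1=pickle.load(open("w1.pkl","rb")); w8=pickle.load(open("w8.pkl","rb")); t=cal("top")
im=cv2.imread("pics/w9.png"); h=cv2.cvtColor(im,cv2.COLOR_BGR2HSV); m=cv2.inRange(h,(105,130,50),(125,255,255)); M=cv2.moments(m[130:235,200:300],True); u,v=M["m10"]/M["m00"]+200,M["m01"]/M["m00"]+130
w9=cal("wrist"); print(u,v)
print("tri w1,w8",tri([ray(w1,143.6,88.1),ray(w8,247.8,181)]),"w9,top",tri([ray(w9,u,v),ray(t,288.75,166.75)]))
for z in(.05,.054): print(plane(w8,247.8,181,z),plane(w9,u,v,z),tool(plane(w9,u,v,z)))
P=plane(w8,284,120.2,.054),plane(w8,187,146.3,.054),plane(w8,220.3,82,.054); print(P)
pose()
# tray front plate teal strip from side
E
```

```text
247.46179129005753 180.42563681183236
tri w1,w8 [0.58434267 0.19485572 0.04954925] w9,top [0.58672285 0.19624703 0.04013252]
[0.58466396 0.19475161 0.05      ] [0.58480366 0.19490901 0.05      ] [-1.000e-04 -3.900e-03  1.165e-01]
[0.58381752 0.19418545 0.054     ] [0.58395863 0.19435018 0.054     ] [ 0.0009 -0.0038  0.1125]
(array([0.510403  , 0.18737331, 0.054     ]), array([0.59004341, 0.12104745, 0.054     ]), array([0.51747308, 0.114136  , 0.054     ]))
t 8.0 pos [0.5825 0.198  0.1665] x [-0.814 -0.58   0.   ] yaw -144.52 z [-0.  0. -1.] F [ 0.8  0.3 -1. ] w 0.819 ff 0.0
```

>>> send_rows(
  deltas=[
    [0.8,0.01,-0.08,0.3,0,0,0],
    [0.8,0,0,0.6,0,0,0],
    [0.8,0,0,0.6,0,0,0],
    [0.8,0,0,0.6,0,0,0],
    [0.8,0,0,0.5,0,0,0],
    [0.8,0,0,0.3,0,0,0],
    [0.8,0,0,0.15,0,0,0],
    [0.8,0,0,0.1,0,0,0],
    [0.8,0,0,0,0,0,0],
  ],
)

```text
t: 8.9
eef_pos: [0.585, 0.1937, 0.0095]
eef_rot: [0.0, -0.304, 0.953, -0.0]
ft_force: [-0.3, 0.6, -0.4]
width: 0.799
finger_force: 0.0
```

>>> send_rows(
  deltas=[
    [0.55,0,0,0,0,0,0],
    [0.5,0,0,0,0,0,0],
    [0.4,0,0,0,0,0,0],
    [0.3,0,0,0,0,0,0],
    [0.3,0,0,0,0,0,0],
    [0.3,0,0,0,0,0,0],
  ],
)

```text
t: 9.5
eef_pos: [0.5848, 0.1937, 0.0098]
eef_rot: [0.0, -0.304, 0.953, 0.0]
ft_force: [-0.8, 1.0, 3.1]
width: 0.442
finger_force: 30.0
```

>>> send_rows(
  deltas=[
    [0.3,0,0,-0.1,0,0,0],
    [0.3,0,0,-0.3,0,0,0],
    [0.3,0,0,-0.5,0,0,0],
    [0.3,0,0,-0.5,0,0,0],
    [0.3,0,0,-0.4,0,0,0],
    [0.3,0,0,-0.2,0,0,0],
    [0.3,0,0,0,0,0,0],
  ],
)

```text
t: 10.2
eef_pos: [0.5863, 0.1938, 0.1121]
eef_rot: [0.002, -0.304, 0.953, -0.0]
ft_force: [-0.1, -0.5, -0.8]
width: 0.438
finger_force: 30.0
```

```bash
python3 - <<'E'
from h import *
import pickle
pose(); c=cal("wrist"); im=env.capture("wrist"); cv2.imwrite("pics/w10.png",im); pickle.dump(c,open("w10.pkl","wb"))
t=cal("top"); s=cal("side"); ti=env.capture("top"); si=env.capture("side"); cv2.imwrite("pics/t10.png",ti); cv2.imwrite("pics/s10.png",si)
P=[.5033,.3535,.028]
H=60
out=[]
for n,cc,i in(("w",c,im),("t",t,ti),("s",s,si)):
    u,v=proj(cc,P); print(n,u,v)
    h=60 if n=="w" else 32
    u=int(np.clip(u,h,511-h)); v=int(np.clip(v,h,383-h)); out.append(cv2.resize(i[v-h:v+h,u-h:u+h],(266,266),interpolation=cv2.INTER_CUBIC)); print(u-h,v-h,266/(2*h))
cv2.imwrite("pics/m10.png",np.hstack(out))
E
```

```text
t 10.2 pos [0.5863 0.1938 0.1121] x [-0.815 -0.58  -0.004] yaw -144.58 z [ 0.005  0.001 -1.   ] F [-0.1 -0.5 -0.8] w 0.438 ff 30.0
w 427.6671490129073 211.87402971990096
367 151 2.216666666666667
t 221.52589445401668 200.74763354995878
189 168 4.15625
s 221.756226486672 207.80362468334496
189 175 4.15625
```

View pics/m10.png

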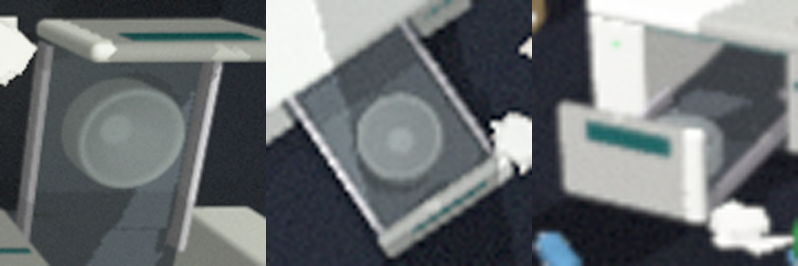

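The last view shows the tray out and empty. The bowl rim's centre is at wrist px (426,210.5) and top px (221,201), within 2 px of my prediction.

```bash
python3 - <<'E'
from h import *
import pickle
w=pickle.load(open("w10.pkl","rb")); t=cal("top")
W=(426.0,210.5); T=(221.0,201.1); Wf=(367+116/2.217-.3,151+128/2.217-.3); Tf=(189+134/4.156-.4,168+138/4.156-.4)
print("tri rim",tri([ray(w,*W),ray(t,*T)]),"tri flat",tri([ray(w,*Wf),ray(t,*Tf)]))
for z,a,b in((.028,W,T),(.014,Wf,Tf)): print(plane(w,*a,z),plane(t,*b,z))
# held pot in wrist
im=cv2.imread("pics/w10.png"); h=cv2.cvtColor(im,cv2.COLOR_BGR2HSV); m=cv2.inRange(h,(105,130,50),(125,255,255)); _,_,st,ce=cv2.connectedComponentsWithStats(m); i=[k for k in range(1,len(st)) if st[k,4]>300]
s=env.read_state()
for k in i: print(ce[k],st[k],plane(w,*ce[k],s["eef_pos"][2]+.045)-s["eef_pos"])
x0=tool(plane(w,*W,.028)); x1=tool(plane(t,*T,.028)); print("tool delta",x0,x1)
E
```

```text
tri rim [0.5031144  0.35507911 0.02260052] tri flat [0.50545973 0.35633912 0.01038399]
[0.50321936 0.35106724 0.028     ] [0.50242576 0.35471356 0.028     ]
[0.50497974 0.35347895 0.014     ] [0.50553821 0.35629527 0.014     ]
[252.28346801 247.54094781] [ 214  208   73   81 4579] [0.00284354 0.00110971 0.045     ]
tool delta [-0.0261  0.1751  0.0803] [-0.0275  0.1785  0.0803]
```

>>> send_rows(
  deltas=[
    [0.3,-0.05,0.23,0,0,0,0],
    [0.3,-0.1,0.42,0,0,0,0],
    [0.3,-0.1,0.42,0,0,0,0],
    [0.3,-0.1,0.42,0,0,0,0],
    [0.3,-0.1,0.42,0,0,0,0],
    [0.3,-0.08,0.42,0,0,0,0],
    [0.3,0,0,0,0,0,0],
    [0.3,0,0,0,0,0,0],
  ],
)

```text
t: 11.15
eef_pos: [0.5377, 0.304, 0.1084]
eef_rot: [-0.001, -0.305, 0.952, -0.0]
ft_force: [-0.3, -0.0, -0.7]
width: 0.439
finger_force: 30.0
```

```bash
python3 - <<'E'
from h import *
import pickle
pose(); c=cal("wrist"); im=env.capture("wrist"); cv2.imwrite("pics/w11.png",im)
u,v=proj(c,[.504,.3525,.028]); print(u,v)
g=cv2.cvtColor(im,cv2.COLOR_BGR2GRAY); u0,v0=int(u)-60,int(v)-60; k=cv2.resize(g[v0:v0+120,u0:u0+120],None,fx=4,fy=4,interpolation=cv2.INTER_CUBIC); k=cv2.createCLAHE(4,(4,4)).apply(k)
r=299.3*.025/ (-(c["R"].T@(np.array([.504,.3525,.028])-c["p"]))[2]); print("r exp",r)
H=cv2.HoughCircles(cv2.GaussianBlur(k,(9,9),0),cv2.HOUGH_GRADIENT,1,20,param1=60,param2=15,minRadius=int(4*r*.88),maxRadius=int(4*r*1.1))
for x,y,rr in H[0][:5]:
    a,b=x/4+u0-.4,y/4+v0-.4; P=plane(c,a,b,.028); print(a,b,rr/4,P,tool(P))
rf=r*8/25
H=cv2.HoughCircles(cv2.GaussianBlur(k,(5,5),0),cv2.HOUGH_GRADIENT,1,20,param1=40,param2=10,minRadius=int(4*rf*.8),maxRadius=int(4*rf*1.2))
for x,y,rr in H[0][:4]:
    a,b=x/4+u0-.4,y/4+v0-.4; P=plane(c,a,b,.014); print("flat",a,b,rr/4,P,tool(P))
E
```

```text
t 11.15 pos [0.5377 0.304  0.1084] x [-0.814 -0.581  0.002] yaw -144.49 z [-0.002 -0.001 -1.   ] F [-0.3 -0.  -0.7] w 0.439 ff 30.0
311.70663517608136 190.25690071010712
r exp 25.646073765462578
309.975 189.225 25.85 [0.50416366 0.35047048 0.028     ] [0.0004 0.0581 0.0806]
312.475 193.725 25.875 [0.50632003 0.35532518 0.028     ] [-0.0042  0.0608  0.0805]
flat 261.975 238.975 9.6 [0.57904815 0.34790552 0.014     ] [-0.0591  0.0126  0.0945]
flat 262.975 226.475 9.6 [0.56674942 0.34023836 0.014     ] [-0.0447  0.0135  0.0945]
flat 360.225 203.225 9.6 [0.48719543 0.40704977 0.014     ] [-0.0186  0.114   0.0945]
flat 359.225 215.475 9.6 [0.49803428 0.41518319 0.014     ] [-0.0321  0.1144  0.0945]
```

```bash
python3 - <<'E'
from h import *
im=cv2.imread("pics/w11.png"); g=cv2.GaussianBlur(cv2.cvtColor(im,cv2.COLOR_BGR2GRAY),(3,3),0)
for v in (186,189,192,195): print("row",v,"from 276:",*g[v,276:348])
for u in (305,309,312,316): print("col",u,"from 156:",*g[156:230,u])
E
```

```text
row 186 from 276: 110 111 110 110 110 110 109 104 99 99 103 116 143 166 162 136 119 116 115 115 115 114 114 115 116 119 122 130 137 136 137 142 144 146 148 148 149 150 148 145 141 138 136 135 132 130 130 129 128 130 131 132 134 135 136 139 142 145 142 125 95 74 71 76 79 78 78 80 86 97 107 125
row 189 from 276: 107 109 110 110 110 110 105 96 96 101 109 133 163 172 154 128 116 116 118 120 120 120 120 122 126 133 140 146 149 148 149 150 150 149 149 151 152 153 152 149 144 140 138 137 137 138 138 138 137 136 136 137 137 136 136 138 142 147 149 136 106 81 77 79 79 78 78 81 89 99 114 135
row 192 from 276: 109 110 111 110 103 91 84 84 91 103 122 152 177 179 159 133 123 124 125 126 126 126 127 127 128 130 135 143 147 149 150 151 151 152 152 153 153 153 150 146 142 141 140 139 139 139 138 138 138 139 138 137 138 138 137 139 142 147 149 138 109 84 77 78 79 79 80 83 90 100 117 141
row 195 from 276: 108 109 109 109 104 93 84 83 85 95 118 154 180 168 139 127 126 126 127 127 126 127 128 129 129 129 130 132 135 139 143 145 147 147 147 146 144 142 141 141 141 140 140 140 141 140 139 139 139 138 138 
[... 533 characters left out ...]
142 138 137 136 137 137 137 136 136 135 136 136 136 136 136 137 141 145 145 127 98 82 79 75 70 68 68 68 69 69 68 69 68 67
col 312 from 156: 72 71 72 73 73 72 72 75 85 97 104 107 114 119 119 116 113 110 110 110 110 110 110 110 111 112 117 124 134 143 149 150 151 152 152 153 153 152 148 144 141 140 139 139 139 138 138 137 137 137 137 137 137 137 137 138 141 145 144 125 96 81 75 70 69 69 69 68 69 71 70 69 69 68
col 316 from 156: 72 71 71 72 72 71 70 72 77 88 99 106 112 118 120 118 114 110 108 109 110 110 110 110 111 111 112 117 128 137 141 143 144 144 144 143 142 141 141 141 140 140 140 139 138 138 138 139 138 138 137 137 138 138 139 143 148 148 133 105 85 80 76 73 70 69 69 69 69 69 69 69 69 69
```

>>> send_rows(
  deltas=[
    [0.3,-0.01,0.2,0,0,0,0],
    [0.3,-0.01,0.4,0,0,0,0],
    [0.3,-0.01,0.4,0,0,0,0],
    [0.3,-0.01,0.19,0,0,0,0],
    [0.3,0,0,0,0,0,0],
    [0.3,0,0,0.3,0,0,0],
    [0.3,0,0,0.5,0,0,0],
    [0.3,0,0,0.4,0,0,0],
    [0.3,0,0,0.3,0,0,0],
    [0.3,0,0,0.1,0,0,0],
    [0.3,0,0,0,0,0,0],
  ],
)

```text
t: 12.3
eef_pos: [0.5053, 0.3527, 0.0281]
eef_rot: [-0.001, -0.304, 0.953, -0.0]
ft_force: [0.5, 0.2, 0.4]
width: 0.437
finger_force: 30.0
```

```bash
python3 - <<'E'
from h import *
pose(); print(tool([.5053,.3533,.0157]))
E
```

```text
t 12.3 pos [0.5053 0.3527 0.0281] x [-0.815 -0.579  0.002] yaw -144.62 z [-0.002 -0.001 -1.   ] F [0.5 0.2 0.4] w 0.437 ff 30.0
[-0.0004  0.0005  0.0124]
```

>>> send_rows(
  deltas=[
    [0.3,-0.01,0.01,0.1,0,0,0],
    [0.3,0,0,0.08,0,0,0],
    [0.3,0,0,0.04,0,0,0],
    [0.3,0,0,0,0,0,0],
    [0.3,0,0,0,0,0,0],
  ],
)

```text
t: 12.8
eef_pos: [0.5061, 0.3543, 0.0186]
eef_rot: [0.0, -0.304, 0.953, 0.0]
ft_force: [-0.6, 0.0, -0.4]
width: 0.44
finger_force: 30.0
```

>>> send_rows(
  deltas=[
    [0.3,0,0,0.03,0,0,0],
    [0.3,0,0,0.02,0,0,0],
    [0.3,0,0,0,0,0,0],
  ],
)

```text
t: 13.1
eef_pos: [0.5059, 0.354, 0.0159]
eef_rot: [-0.0, -0.304, 0.953, -0.0]
ft_force: [-0.3, -1.3, 0.8]
width: 0.439
finger_force: 30.0
```

>>> send_rows(
  deltas=[
    [0.48,0,0,0,0,0,0],
    [0.55,0,0,0,0,0,0],
    [0.65,0,0,0,0,0,0],
    [0.75,0,0,0,0,0,0],
    [0.8,0,0,0,0,0,0],
    [0.8,0,0,-0.1,0,0,0],
    [0.8,0,0,-0.3,0,0,0],
    [0.8,0,0,-0.6,0,0,0],
    [0.8,0,0,-0.7,0,0,0],
    [0.8,0,0,-0.6,0,0,0],
    [0.8,0,0,-0.3,0,0,0],
    [0.8,0,0,0,0,0,0],
  ],
)

```text
t: 14.3
eef_pos: [0.5082, 0.3553, 0.1499]
eef_rot: [0.004, -0.304, 0.953, 0.001]
ft_force: [0.6, 0.0, -0.8]
width: 0.797
finger_force: 0.0
```

```bash
cat >> h.py <<'E'
def bluew(f):
    c=cal("wrist"); im=env.capture("wrist"); cv2.imwrite(f,im); h=cv2.cvtColor(im,cv2.COLOR_BGR2HSV)
    _,_,st,ce=cv2.connectedComponentsWithStats(cv2.inRange(h,(105,130,50),(125,255,255)))
    for k in range(1,len(st)):
        if st[k,4]>300: print("blue",ce[k].round(1),st[k],"z.058",plane(c,*ce[k],.058).round(4))
    return c,im
E
python3 - <<'E'
from h import *
pose(); c,im=bluew("pics/w12.png")
t=cal("top"); s=cal("side")
for n,cc in(("top",t),("side",s)):
    i=env.capture(n); cv2.imwrite(f"pics/{n}12.png",i); h=cv2.cvtColor(i,cv2.COLOR_BGR2HSV)
    _,_,st,ce=cv2.connectedComponentsWithStats(cv2.inRange(h,(105,130,50),(125,255,255)))
    print(n,proj(cc,[.5053,.3533,.058]),[(ce[k].round(1).tolist(),st[k].tolist(),plane(cc,*ce[k],.057).round(4)) for k in range(1,len(st)) if st[k,4]>60])
h=cv2.cvtColor(im,cv2.COLOR_BGR2HSV); _,_,st,ce=cv2.connectedComponentsWithStats(cv2.inRange(h,(78,90,40),(98,255,200)))
print("teal",[(ce[k].round(1).tolist(),st[k].tolist()) for k in range(1,len(st)) if st[k,4]>40], proj(c,np.array([.5053,.3533,.05])+.053*np.array([-.815,-.579,0])))
E
```

```text
t 14.3 pos [0.5082 0.3553 0.1499] x [-0.815 -0.58  -0.007] yaw -144.58 z [ 0.006  0.003 -1.   ] F [ 0.6  0.  -0.8] w 0.797 ff 0.0
blue [250.6 181.7] [ 230  161   42   43 1380] z.058 [0.5051 0.3525 0.058 ]
blue [118.8 233.4] [105 221  29  26 576] z.058 [0.6325 0.2714 0.058 ]
top [220.65022169 197.64855215] [([258.1, 141.2], [252, 135, 13, 13, 130], array([0.6427, 0.2701, 0.057 ])), ([219.7, 198.1], [211, 189, 18, 19, 263], array([0.5045, 0.3554, 0.057 ]))]
side [222.0149058 195.9831857] [([223.6, 197.3], [215, 192, 18, 12, 188], array([0.5064, 0.3474, 0.057 ])), ([92.6, 209.1], [75, 199, 38, 20, 376], array([0.2382, 0.4452, 0.057 ])), ([297.8, 206.3], [291, 202, 15, 10, 119], array([0.6252, 0.2268, 0.057 ]))]
teal [([251.0, 128.0], [227, 128, 49, 1, 49]), ([260.2, 358.7], [223, 342, 75, 33, 2352])] [251.21994712 128.11032497]
```

The pot sits at (.505,.353), on the bowl's axis, and its cap looks round from the wrist camera. Next I close the fingers and go round in front of the plate.

>>> send_rows(
  deltas=[
    [0.5,0.37,0,0,0,0,0],
    [0,0.5,0,0,0,0,0],
    [0,0.5,0,0,0,0,0],
    [0,0.4,0,0,0,0,0],
    [0,0,0,0,0,0,0],
    [0,0,0,0.4,0,0,0],
    [0,0,0,0.6,0,0,0],
    [0,0,0,0.6,0,0,0],
    [0,0,0,0.6,0,0,0],
    [0,0,0,0.4,0,0,0],
    [0,0,0,0,0,0,0],
    [0,0,0,0,0,0,0],
  ],
)

```text
t: 15.65
eef_pos: [0.4337, 0.3028, 0.015]
eef_rot: [-0.001, -0.304, 0.953, -0.0]
ft_force: [0.3, 0.6, -0.2]
width: 0.004
finger_force: 0.0
```

```bash
python3 - <<'E'
from h import *
pose(); print("seat rel",tool([.5053,.3533,.05]),"plate rel",tool(np.array([.5053,.3533,.05])+.053*np.array([-.815,-.579,0])))
bluew("pics/w13.png")
E
```

```text
t 15.65 pos [0.4337 0.3028 0.015 ] x [-0.815 -0.58   0.002] yaw -144.58 z [-0.002 -0.001 -1.   ] F [ 0.3  0.6 -0.2] w 0.004 ff 0.0
seat rel [-0.0876 -0.0004 -0.0351] plate rel [-0.0346 -0.0004 -0.0351]
```

>>> send_rows(
  deltas=[
    [0,-0.1,0,0,0,0,0],
    [0,-0.15,0,0,0,0,0],
    [0,-0.1,0,0,0,0,0],
    [0,-0.05,0,0,0,0,0],
    [0,-0.04,0,0,0,0,0],
    [0,-0.04,0,0,0,0,0],
    [0,-0.04,0,0,0,0,0],
    [0,-0.04,0,0,0,0,0],
    [0,-0.04,0,0,0,0,0],
    [0,-0.04,0,0,0,0,0],
    [0,-0.04,0,0,0,0,0],
  ],
)

```text
t: 16.8
eef_pos: [0.4611, 0.3225, 0.0156]
eef_rot: [-0.001, -0.304, 0.953, -0.0]
ft_force: [-2.2, -0.5, 0.7]
width: 0.002
finger_force: 1.2
```

```bash
python3 - <<'E'
from h import *
pose(); print("seat0 rel",tool([.5053,.3533,.05])); teal("pics/s14.png")
E
```

```text
t 16.8 pos [0.4611 0.3225 0.0156] x [-0.815 -0.58   0.001] yaw -144.58 z [-0.001 -0.    -1.   ] F [-2.2 -0.5  0.7] w 0.002 ff 1.2
seat0 rel [-0.0538 -0.0005 -0.0345]
[[220.5, 207.6, 13]]
```

>>> send_rows(
  deltas=[
    [0,-0.05,0,0,0,0,0],
    [0,-0.06,0,0,0,0,0],
    [0,-0.08,0,0,0,0,0],
    [0,-0.1,0,0,0,0,0],
    [0,-0.1,0,0,0,0,0],
    [0,-0.1,0,0,0,0,0],
    [0,-0.1,0,0,0,0,0],
    [0,-0.1,0,0,0,0,0],
    [0,-0.1,0,0,0,0,0],
    [0,-0.1,0,0,0,0,0],
    [0,-0.1,0,0,0,0,0],
    [0,-0.1,0,0,0,0,0],
    [0,-0.08,0,0,0,0,0],
    [0,-0.06,0,0,0,0,0],
    [0,-0.05,0,0,0,0,0],
    [0,-0.04,0,0,0,0,0],
    [0,-0.04,0,0,0,0,0],
    [0,-0.04,0,0,0,0,0],
  ],
)

```text
t: 18.65
eef_pos: [0.5184, 0.3632, 0.0157]
eef_rot: [-0.0, -0.304, 0.953, -0.0]
ft_force: [-6.3, 0.4, -0.0]
width: 0.003
finger_force: 2.1
```

```bash
python3 - <<'E'
from h import *
pose(); print("seat0 rel",tool([.5053,.3533,.05])); bluew("pics/w15.png")
E
```

```text
t 18.65 pos [0.5184 0.3632 0.0157] x [-0.815 -0.58   0.   ] yaw -144.58 z [-0. -0. -1.] F [-6.3  0.4 -0. ] w 0.003 ff 2.1
seat0 rel [ 0.0164 -0.0004 -0.0343]
blue [ 40.  291.1] [  19  275   44   31 1100] z.058 [0.6172 0.2751 0.058 ]
```

>>> send_rows(
  deltas=[
    [0,-0.03,0,0,0,0,0],
    [0,-0.03,0,0,0,0,0],
    [0,-0.03,0,0,0,0,0],
    [0,-0.03,0,0,0,0,0],
    [0,-0.03,0,0,0,0,0],
    [0,-0.03,0,0,0,0,0],
    [0,-0.03,0,0,0,0,0],
    [0,-0.03,0,0,0,0,0],
    [0,-0.03,0,0,0,0,0],
    [0,-0.03,0,0,0,0,0],
    [0,0,0,0,0,0,0],
  ],
)

```text
t: 19.8
eef_pos: [0.5317, 0.3719, 0.0161]
eef_rot: [0.001, -0.304, 0.953, -0.0]
ft_force: [-2.0, -0.3, -1.2]
width: 0.003
finger_force: 1.4
```

>>> send_rows(
  deltas=[
    [0,-0.03,0,0,0,0,0],
    [0,-0.02,0,0,0,0,0],
    [0,-0.02,0,0,0,0,0],
    [0,0,0,0,0,0,0],
  ],
)

```text
t: 20.2
eef_pos: [0.5332, 0.373, 0.0161]
eef_rot: [-0.001, -0.304, 0.953, -0.001]
ft_force: [-6.5, -3.4, 2.8]
width: 0.006
finger_force: 3.5
```

>>> send_rows(
  deltas=[
    [0,-0.03,0,0,0,0,0],
    [0,-0.03,0,0,0,0,0],
    [0,0,0,0,0,0,0],
  ],
)

```text
t: 20.5
eef_pos: [0.5329, 0.3728, 0.0162]
eef_rot: [-0.004, -0.304, 0.953, -0.002]
ft_force: [-12.9, -9.8, 8.8]
width: 0.009
finger_force: 7.7
```

>>> send_rows(
  deltas=[
    [0,0.05,0,0,0,0,0],
    [0,0.05,0,0,0,0,0],
    [0,0.05,0,0,0,0,0],
    [0,0.1,0,0,0,0,0],
    [0,0.2,0,0,0,0,0],
    [0,0.3,0,0,0,0,0],
    [0,0.4,0,0,0,0,0],
    [0,0.5,0,0,0,0,0],
    [0,0.4,0,-0.3,0,0,0],
    [0,0,0,-0.8,0,0,0],
    [0,0,0,-0.8,0,0,0],
    [0,0,0,-0.6,0,0,0],
    [0,0,0,0,0,0,0],
  ],
)

```text
t: 21.8
eef_pos: [0.4569, 0.3182, 0.1473]
eef_rot: [0.007, -0.304, 0.953, 0.001]
ft_force: [0.5, 0.1, 0.6]
width: 0.001
finger_force: 0.0
```

```bash
python3 - <<'E'
from h import *
pose(); teal("pics/s16.png")
a=cv2.imread("pics/s16.png"); b=cv2.imread("pics/side0.png"); d=cv2.absdiff(a,b).max(2)
print("tray region diff",(d[178:215,205:262]>50).sum())
c,im=bluew("pics/w16.png"); h=cv2.cvtColor(im,cv2.COLOR_BGR2HSV); _,_,st,ce=cv2.connectedComponentsWithStats(cv2.inRange(h,(78,90,40),(98,255,200)))
x=np.array([-.815,-.579,0]); F=np.array([.5053,.3533,.05])
print("teal",[(ce[k].round(1).tolist(),st[k].tolist()) for k in range(1,len(st)) if st[k,4]>20],"exp home",proj(c,F+x*(-.042)),"exp 10mm out",proj(c,F+x*(-.032)))
i=env.capture("top"); h=cv2.cvtColor(i,cv2.COLOR_BGR2HSV); cv2.imwrite("pics/t16.png",i)
for n,lo,hi in(("blue",(105,130,50),(125,255,255)),("green",(55,120,50),(85,255,255)),("redy",(0,150,90),(4,255,255)),("yel",(20,150,100),(32,255,255))):
    _,_,st,ce=cv2.connectedComponentsWithStats(cv2.inRange(h,lo,hi)); print(n,[ce[k].round(1).tolist() for k in range(1,len(st)) if st[k,4]>100 and 200<ce[k][0]<350 and ce[k][1]<240])
E
```

```text
t 21.8 pos [0.4569 0.3182 0.1473] x [-0.815 -0.58  -0.013] yaw -144.58 z [ 0.012  0.006 -1.   ] F [0.5 0.1 0.6] w 0.001 ff 0.0
[[166.4, 154.6, 21], [231.6, 190.0, 62]]
tray region diff 339
blue [124.  284.6] [111 273  27  25 537] z.058 [0.6271 0.268  0.058 ]
teal [] exp home [251.26238059 274.4746543 ] exp 10mm out [251.27589752 266.55772699]
blue []
green [[293.6, 197.2]]
redy [[320.2, 165.0]]
yel []
```

```bash
python3 - <<'E'
from h import *
for f in("side0","s16"):
    h=cv2.cvtColor(cv2.imread(f"pics/{f}.png"),cv2.COLOR_BGR2HSV)
    for n,lo,hi in(("blue",(105,130,50),(125,255,255)),("green",(55,120,50),(85,255,255)),("red",(0,190,90),(3,255,255)),("yel",(20,150,100),(32,255,255))):
        m=cv2.inRange(h,lo,hi)[195:285,240:335]; _,_,st,ce=cv2.connectedComponentsWithStats(m); print(f,n,[(ce[k]+[240,195]).round(1).tolist()+[int(st[k,4])] for k in range(1,len(st)) if st[k,4]>60])
E
```

```text
side0 blue [[297.5, 206.3, 117], [291.1, 221.0, 255]]
side0 green [[261.9, 232.1, 270]]
side0 red [[314.8, 236.2, 251]]
side0 yel [[284.9, 249.5, 272]]
s16 blue [[297.6, 206.2, 122]]
s16 green [[262.1, 232.1, 272]]
s16 red [[314.6, 236.2, 250]]
s16 yel [[284.9, 249.6, 267]]
```

The other three pots haven't moved, and the tray's teal strip is back at its home pixel.

```bash
python3 -c "
from plant import env
print(env.finish_job())"
```

```text
the job is handed in; nothing more can be done
None
```

I pressed the release, set the blue-capped pot in the tray's bowl, and pushed the tray home slowly; it stayed in for over a second after I backed off. The red, green and yellow pots are where they stood. I confirmed the pot upright and centred only before closing, since it is out of view inside the counter, and the job is handed in at about 22 s of the 54 s.

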